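Lever up the beam so the shim slips under

ROBOT

A 6-joint arm with a two-finger parallel gripper is mounted at the origin on the work surface. World frame = base frame: x ahead of the robot, y to its left, z up, the work surface at z = 0. Lengths are in mm, angles in rad, forces in N, time in s.
With the tool pointing down it reaches from about 325 to 900 mm from the base axis. Payload 3.5 kg.
Tool frame: the origin (TCP) lies midway between the tips of the shut fingers; the grasp point (between the pads) lies 19 mm behind it; z points along the fingers, y is the line along which they close (so a half turn about z gives the same grasp; the last joint's range is limited). The gripper opens to 85 mm and grips with 20 to 120 N. Pads are 22 mm wide; open, the fingers measure 114 mm over their backs; the gripper's body (76 mm by 85 mm) begins 54 mm behind the grasp point. The pads swing forward as they close: fully open they stand 13 mm farther back than shut.
Start: joints at [1.075, 0.276, -0.026, 1.268, 0, 1.467], TCP at [239.241, 577.395, 231.313] pointing down, gripper open.
Joint ranges: [-3.12, 3.12], [-0.85, 1.88], [-1.08, 1.24], [-1.95, 2.15], [-1.57, 1.53], [-3.14, 3.14]. Speed limits (rad/s): [2.57, 2.57, 3.14, 3.14, 3.14, 3.14].

INTERFACE

Orientations are given as [roll, pitch, yaw] about the fixed x, y, z axes, in that order (R = Rz(yaw) Ry(pitch) Rx(roll)).
In Python, from plant import manip, cams, hand_in gives the robot as it stands.
- The arm moves only by the shell command python3 -m pendant 'ROWS' [FORCE]. ROWS is a JSON object of lists of equal length, an entry for each row: "gripper": the opening, from 0 (shut) to 1 (fully open); "xyz": the shift along the tool's x, y, z in m, a list of three; "dr": the turn, a rotation vector about the tool's x, y, z in rad, a list of three. In form: {"gripper": [gripper, ...], "xyz": [[dx, dy, dz], ...], "dr": [[wx, wy, wz], ...]}. A call has 1 to 5 rows; each row is the pose to reach, as a shift and turn from the pose commanded when the call began, along the tool's axes at that moment; what a row does not reach only later rows make up. A row lasts 1/12 s, in which the tool goes at most 41.7 mm and 7.16 degrees, less where a joint would pass 70% of its speed; a pose out of reach is approached as far as the arm can. A call with a gripper value outside its range is refused whole. The fingers move at their own pace and stop on an object; FORCE is the grip in N (left out, the last holds). Time passes only in rows, so rows that repeat a pose let the fingers close. It gives the time, the measured TCP pose, the force, the opening and the grip force at its end, in the units of the state.
- manip.get_state(): the state, without advancing time (a new reading comes with each control period).
- cams.capture(name): name is "scene" or "top" or "wrist"; returns (picture, depth): 480x640x3 uint8, red, green, blue; 480x640 float32, mm along the optical axis (not along the pixel's ray), 0 where there is no reading.
- cams.get_calibration(name): a dict with "intrinsics" (3x3 intrinsics, pixels), "eye" and "orientation" of the camera in the world. Camera axes: x right, y down, z forward; pixel columns grow to the right and rows downward; lengths in mm; the calibration is good to about 2 mm. A picture is of the moment at which its call begins: read the wrist's pose just before it. get_calibration takes no time and is no camera call; for the wrist camera it gives the pose at the moment of the call.
- hand_in(): hands the job in; it is judged then, once.
The state is a dict: "clock": time; "joint_positions": joint angles; "joint_velocities": joint speeds; "joint_efforts": joint torques, N m; "ee_pos": TCP position; "tool_rot": TCP orientation; "contact_force": force on the tool from outside, world axes, zero at the start; "torque": the same for the moment, N m; "finger_gap": opening from 0.0 (shut) to 1.0 (fully open); "finger_force": force on a finger pad.
Only numpy, scipy, OpenCV 4.12 (cv2) and the standard library are available. Lean on these libraries where they do the work, as an engineer would, in place of code of your own. Each camera call takes 0.05 s, during which the arm holds its last target. There are 200 camera calls.

TASK

Take the steel pry bar from its rack, put its flat tip under the half-lapped end of the heavy beam and lever it over the round-topped fulcrum block, pressing the handle down until the spring-fed shim has slid fully home under the beam. Then let the beam down onto the shim without shoving it away, draw the bar out and lay it down clear of the beam.

Things in the scene. Friction and masses are not known exactly. Their poses are not given: they have to be found in the camera images.
- bar_grip (a point): Grasp point: middle of the black rubber handle (28 wide, 22 thick; 40 mm ahead to 70 mm behind) of a steel pry bar 320 mm long, 0.5 kg. It lies level on a low rack, this point 41 mm above the bench; a wooden batten lies on the other rack. +x runs to the tip, z up. Balance is about 50 mm ahead. Rack: plank 8 mm high, blocks 55 mm behind and 170 mm ahead; the bar may be put back there.
- bar_tip (a point): Tip of the pry bar's blade, mid thickness, 250 mm along +x from bar_grip; same axes. Blade: 30 mm wide, 8 mm thick (last 20 mm: 5 mm), on the handle's centre line.
- fulcrum: Dark wood fulcrum block fixed to the bench, 50 mm in x, 90 mm in y. Origin: centre of its underside. +x points level to the beam, z up. On its 36 mm high flat a round ridge runs along y above the origin: centre 34 mm up, radius 12 mm, top 46 mm up. The bar pivots on this ridge; with the handle 22 degrees above level it slides freely over the ridge and under the lap.
- beam_lap (a point): Loose beam, 440 x 90 x 90 mm, 3 kg (15 N at this end). At its near end the lower 40 mm are cut away for 80 mm. This point: middle of the lower edge of the lap's end face, 40 mm up, some 60 mm past the ridge; +x along the beam away from the fulcrum. A rise of 15 mm frees the shim, 20 mm is safe: bar tip 30 mm under the lap, bar on the ridge, handle 5 degrees below level.
- shim (a joint): Travel (m) of the wooden shim, a plate 10 mm thick, 40 wide, 80 long, in a guide beside the beam (its -y side), 110 mm along the beam from the lap's end. A spring plunger (3 N) presses it on the beam's side: near 0 it waits outside, 0.070 is fully home under the beam. Once the beam is high enough it slides in by itself within about a second.
Mind the look-alikes: they are no part of the job. Leave any red look-alike of the fulcrum alone.

How it is judged (in metres and radians):
On the way:
1. the beam's end is levered up at least 6 mm by the bar bearing on the fulcrum block (height (world z) of beam_lap above 0.046 m and contact force between pry_bar and beam above 1 N and contact force between pry_bar and fulcrum above 1 N), for 0.1 s.
At the end, for the whole second after the job is handed in: Shim at least 60 mm in, beam resting on it: lap 7 to 20 mm higher than at the start and within 50 mm of there. Bar off the beam, its tip over 50 mm (from above) from the lap's end, handle under 90 mm high. Bar and beam at rest (value of joint shim above 0.06 m and contact force between shim and beam above 2 N and height (world z) of beam_lap between 0.047 and 0.06 m and distance of beam_lap from where it was at the start of the episode below 0.05 m and horizontal distance between bar_tip and beam_lap above 0.05 m and contact force between pry_bar and beam below 0.1 N and height (world z) of bar_grip below 0.09 m and linear speed of each of pry_bar, beam below 0.02 m/s); the robot touches nothing.
It also fails if it takes over 51 s, if anything falls off the work surface, if the arm or the gripper's body presses on something with over 40 N, if the wrist force passes 120 N, or if a joint passes its speed limit or range.

## Working session

There is one attempt and no reset: what is moved stays moved. The work goes in short steps, Python scripts to look and compute and a shell command to move; the robot and the scene stay as the last step left them, time stands still between calls to the robot, and variables do not carry over. Pictures are saved under pics/ and viewed, at most 10 in all, crops included, and the job is handed in when it is done.

```bash
ls; mkdir -p pics
python3 - <<'E'
from plant import manip,cams
import cv2,numpy as np
s=manip.get_state();print(s)
for n in("top","scene"):
    c=cams.get_calibration(n);print(n,c)
    im,d=cams.capture(n);cv2.imwrite(f"pics/{n}0.png",im[:,:,::-1]);np.save(f"pics/{n}0.npy",d)
E
```

```text
pics
{'clock': 0.0, 'joint_positions': array([ 1.07459759e+00,  2.77153969e-01, -2.79005406e-02,  1.26800154e+00,
       -5.20515948e-07,  1.46741896e+00]), 'joint_velocities': array([-0.00093822, -0.00035695, -0.0007204 , -0.00058283, -0.00117023,
       -0.00043489]), 'joint_efforts': array([-1.48961524e-03, -4.45506120e+01,  2.95202887e+01,  1.64510583e-02,
       -1.50652377e-04, -4.52673035e-06]), 'ee_pos': array([238.86709313, 576.70075197, 230.13742346]), 'tool_rot': array([-3.13934495e+00, -2.32669965e-04,  2.74877102e+00]), 'contact_force': array([ 0.51134777, -0.08855378,  0.13894562]), 'torque': array([-0.01360952,  0.0189967 ,  0.06691047]), 'finger_force': 0.0, 'finger_gap': 1.0021766431864125}
top {'intrinsics': array([[515.34490601,   0.        , 319.19542551],
       [  0.        , 515.34490601, 232.34230232],
       [  0.        ,   0.        ,   1.        ]]), 'eye': array([ 379.81175729,    9.38872881, 1181.51003533]), 'orientation': array([-3.02645021e+00, -9.02910782e-04, -1.54694820e+00])}
scene {'intrinsics': array([[476.18749479,   0.        , 320.61010871],
       [  0.        , 476.18749479, 236.44964904],
       [  0.        ,   0.        ,   1.        ]]), 'eye': array([1088.71189552, -206.33197667,  882.0651799 ]), 'orientation': array([-2.4861358 ,  0.00394014,  1.20337929])}
```

View pics/top0.png

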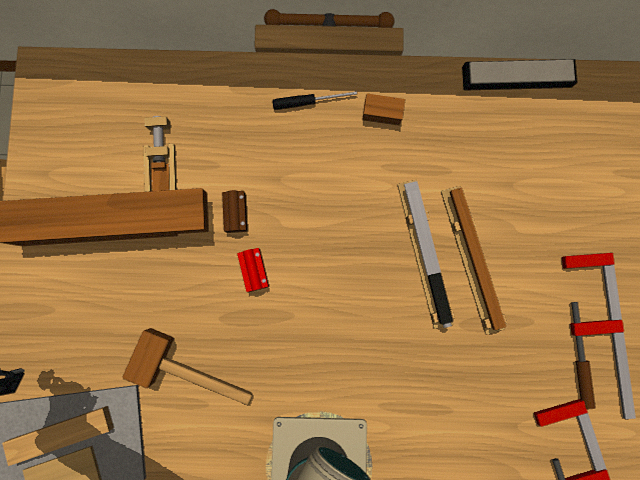

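View pics/scene0.png

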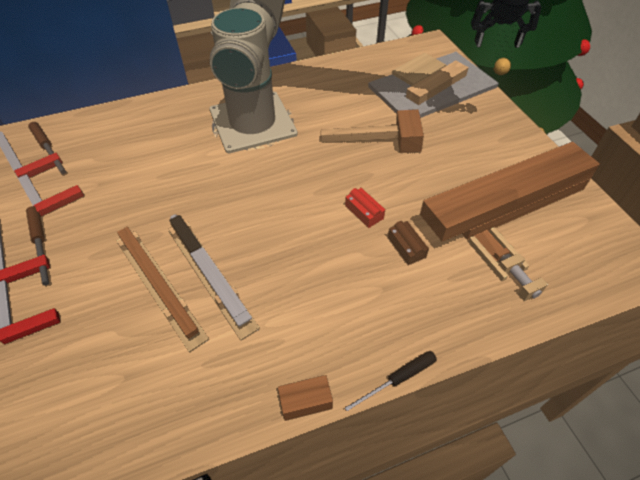

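Top view: the candidates for the bar are the grey blade with black handle (tip 407,183, handle 440,298) and the wooden batten (475,260), so I take the grey and black one. For the fulcrum, I choose the dark brown block at (235,211); the red look-alike at (253,270) stays put. The beam's lap end is at about (207,210), and the shim and its plunger are at (160,170).

```bash
cat > h.py <<'E'
import numpy as np,cv2
from scipy.spatial.transform import Rotation as R
def pts(c,d):
    K=c["intrinsics"];v,u=np.mgrid[0:480,0:640]
    p=np.stack([(u-K[0,2])/K[0,0],(v-K[1,2])/K[1,1],np.ones_like(u)],-1)*d[...,None]
    return p@R.from_euler("xyz",c["orientation"]).as_matrix().T+c["eye"]
def ray(c,uv,z):
    K=c["intrinsics"];uv=np.atleast_2d(uv).astype(float)
    p=np.stack([(uv[:,0]-K[0,2])/K[0,0],(uv[:,1]-K[1,2])/K[1,1],np.ones(len(uv))],-1)@R.from_euler("xyz",c["orientation"]).as_matrix().T
    return c["eye"]+p*((z-c["eye"][2])/p[:,2])[:,None]
def rect(P):
    (x,y),(w,h),a=cv2.minAreaRect(P[:,:2].astype(np.float32))
    if w<h:w,h,a=h,w,a+90
    return np.round([x,y,w,h,(a+90)%180-90],1)
E
python3 - <<'E'
from h import *
from plant import cams
c=cams.get_calibration("top");im=cv2.imread("pics/top0.png");d=np.load("pics/top0.npy");P=pts(c,d)
hsv=cv2.cvtColor(im,cv2.COLOR_BGR2HSV)
def roi(u0,u1,v0,v1):
    m=np.zeros((480,640),bool);m[v0:v1,u0:u1]=1;return m
print("bench z",np.median(P[330:360,300:360,2]))
Z=P[...,2]
H=roi(420,460,255,335)&(hsv[...,2]<70)&(Z>44);print("handle",H.sum(),np.median(Z[H]),rect(P[H]))
B=roi(395,445,175,280)&(hsv[...,1]<60)&(hsv[...,2]>90)&(Z>36);print("blade",B.sum(),np.median(Z[B]),rect(P[B]))
A=roi(395,460,175,335)&(Z>36)&(hsv[...,1]<90);print("bar",A.sum(),rect(P[A]))
F=roi(215,250,180,245)&(Z>30);print("fulc",F.sum(),np.median(Z[F]),rect(P[F]))
F=roi(215,250,180,245)&(Z>41);print("ridge",F.sum(),Z[F].max(),rect(P[F]))
L=roi(0,215,180,250)&(Z>83);print("beam",L.sum(),np.median(Z[L]),rect(P[L]))
q=L&(P[...,1]<L.size);i=P[L][:,1].argsort()[:100];print("end", P[L][i].mean(0),P[L][:,1].min())
big=cv2.resize(np.hstack([im[170:340,385:515],im[170:340,130:275]]),None,fx=2.8,fy=2.8,interpolation=cv2.INTER_CUBIC);cv2.imwrite("pics/crop0.png",big);print(big.shape)
E
```

```text
bench z 0.7254244184720164
handle 642 52.56621753561831 [ 350.7 -136.4  276.1  110.2  -79.5]
blade 1282 45.76948459174616 [ 499.7 -100.7  270.7  209.2  -76.3]
bar 1879 [ 487.4 -170.   296.5  295.2  -14.2]
fulc 904 39.62331465211241 [474.9 139.7 310.7  86.4  38.3]
ridge 376 1181.5100353265652 [475.3 133.3 304.   74.   38.7]
beam 8583 90.89809032625521 [515.5 348.  706.9 180.9  82.5]
end [452.85671291 132.26069361 646.50660257] 9.388728805301557
(476, 770, 3)
```

View pics/crop0.png

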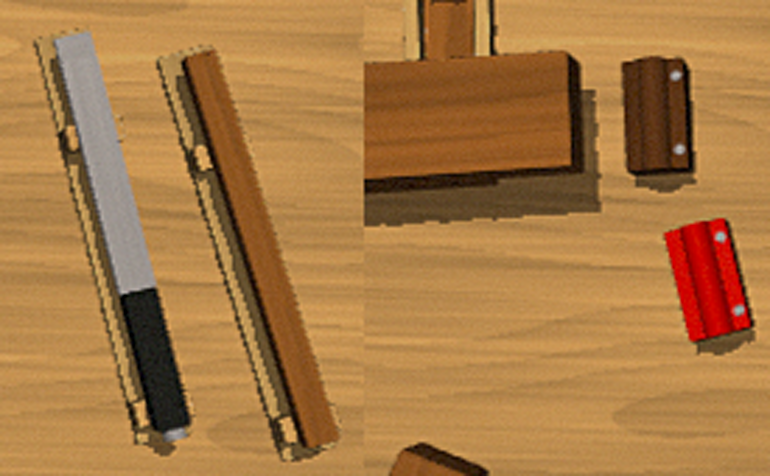

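The crop confirms the choices: a grey steel bar with a black handle on the left rack and the batten on the right one, then the beam end and the dark fulcrum with its ridge, and the red block below it. Next I drop the pixels with no depth reading and refine.

```bash
cat > m.py <<'E'
from h import *
from plant import cams
c=cams.get_calibration("top");im=cv2.imread("pics/top0.png");d=np.load("pics/top0.npy");P=pts(c,d)
hsv=cv2.cvtColor(im,cv2.COLOR_BGR2HSV);Z=P[...,2].copy();Z[d<100]=-1
def roi(u0,u1,v0,v1):
    m=np.zeros((480,640),bool);m[v0:v1,u0:u1]=1;return m
def rep(n,m,lo,hi,zp):
    m=cv2.morphologyEx((m&(Z>lo)&(Z<hi)).astype(np.uint8),cv2.MORPH_OPEN,np.ones((3,3)))>0
    v,u=np.nonzero(m);print(n,m.sum(),np.median(Z[m]).round(1),rect(P[m]),"plane",rect(ray(c,np.c_[u,v],zp)))
    return P[m]
rep("handle",roi(420,460,255,335)&(hsv[...,2]<70),46,58,52)
b=rep("blade",roi(395,445,175,290)&(hsv[...,1]<60)&(hsv[...,2]>90),38,50,45)
rep("bar",roi(395,460,175,335)&(hsv[...,1]<100),38,58,47)
rep("fulc",roi(215,250,180,245),32,50,36)
r=rep("ridge",roi(215,250,180,245),42,50,46);print(r.max(0))
rep("beam",roi(0,215,180,250),85,97,90)
E
python3 m.py
```

```text
handle 618 52.6 [ 373.6 -255.7  108.9   26.9   14.3] plane [ 373.4 -255.1  109.    27.6   14.1]
blade 1138 45.7 [ 527.9 -216.5  209.2   30.2   14.6] plane [ 527.8 -216.3  209.1   30.7   14.4]
bar 1783 46.8 [ 470.8 -231.6  327.4   31.    14.7] plane [ 470.1 -230.8  327.3   31.4   14.4]
fulc 854 39.6 [556.7 204.9  90.3  50.5   4.9] plane [558.  204.7  92.   50.4   5.2]
ridge 253 45.9 [557.  204.5  89.8  19.1   4.1] plane [556.9 204.1  90.2  18.9   4.1]
[602.10059004 215.3706777   49.97428293]
beam 8448 90.9 [532.5 477.6 438.2  91.3 -84.8] plane [532.3 477.2 435.1  90.7 -84.9]
```

```bash
cat > g.py <<'E'
# work out shift/turn: grasp point x y z (mm), bar yaw deg, handle raise deg, [extra depth of TCP]
import sys
from h import *
from plant import manip
def frame(yaw,el):
    y,e=np.radians([yaw,el]);b=np.array([np.cos(y)*np.cos(e),np.sin(y)*np.cos(e),-np.sin(e)])
    n=np.array([np.cos(y)*np.sin(e),np.sin(y)*np.sin(e),np.cos(e)]);return np.c_[-b,np.cross(n,b),-n]
if __name__=="__main__":
    x,y,z,yaw,el=map(float,sys.argv[1:6]);s=manip.get_state()
    T=frame(yaw,el);C=R.from_euler("xyz",s["tool_rot"]).as_matrix()
    dp=np.array([x,y,z])+19*T[:,2]-s["ee_pos"];dr=R.from_matrix(C.T@T).as_rotvec()
    print("shift m",(C.T@dp/1000).round(4),"dr",dr.round(4),"rows",(np.linalg.norm(dp)/41.7).round(1),(np.degrees(np.linalg.norm(dr))/7.16).round(1))
    G=s["ee_pos"]-19*C[:,2];print("t",round(s["clock"],2),"grasp now",G.round(1),"bar dir yaw",np.degrees(np.arctan2(-C[1,0],-C[0,0])).round(2),"raise",np.degrees(np.arcsin(C[2,0])).round(2),"j",s["joint_positions"].round(2),"F",s["contact_force"].round(1),"gap",round(s["finger_gap"],3))
E
python3 g.py 470 150 230 14.4 0; python3 g.py 388 -252 140 14.4 0
```

```text
shift m [-0.3769 -0.3058  0.0198] dr [-0.0019 -0.0008 -0.6442] rows 11.6 5.2
t 0.1 grasp now [238.9 576.8 249.3] bar dir yaw -22.51 raise 0.01 j [ 1.07  0.28 -0.03  1.27 -0.    1.47] F [ 0.   0.5 -1.2] gap 0.997
shift m [-0.455  -0.7084  0.1106] dr [-0.0019 -0.0008 -0.6442] rows 20.4 5.2
t 0.1 grasp now [238.9 576.8 249.3] bar dir yaw -22.51 raise 0.01 j [ 1.07  0.28 -0.03  1.27 -0.    1.47] F [ 0.   0.5 -1.2] gap 0.997
```

```bash
python3 -m pendant '{"gripper":[1,1,1,1,1],"xyz":[[-0.034,-0.026,0],[-0.068,-0.052,0],[-0.1,-0.08,0],[-0.13,-0.105,0],[-0.165,-0.13,0]],"dr":[[0,0,-0.1],[0,0,-0.2],[0,0,-0.3],[0,0,-0.4],[0,0,-0.5]]}'
python3 -m pendant '{"gripper":[1,1,1,1,1],"xyz":[[-0.008,-0.039,0],[-0.016,-0.078,0],[-0.024,-0.117,0],[-0.032,-0.156,0],[-0.04,-0.195,0]],"dr":[[0,0,-0.03],[0,0,-0.06],[0,0,-0.09],[0,0,-0.12],[0,0,-0.144]]}'
python3 g.py 388 -252 140 14.4 0
```

```text
clock: 0.52
ee_pos: [340.6, 393.6, 230.7]
tool_rot: [-3.141, -0.001, -3.028]
contact_force: [0.4, -0.2, -0.4]
finger_gap: 1.001
finger_force: 0.0
clock: 0.93
ee_pos: [401.3, 204.2, 231.0]
tool_rot: [-3.142, -0.0, -2.889]
contact_force: [0.2, -0.7, 0.5]
finger_gap: 1.001
finger_force: 0.0
shift m [ 0.127  -0.4383  0.1101] dr [-0.0001 -0.0004  0.0016] rows 11.3 0.0
t 0.93 grasp now [401.3 204.2 250. ] bar dir yaw 14.49 raise 0.03 j [ 0.33 -0.04 -0.38  1.22 -0.    0.07] F [ 0.2 -0.7  0.5] gap 1.001
```

```bash
python3 -m pendant '{"gripper":[1,1,1,1,1],"xyz":[[0.01,-0.039,0.008],[0.02,-0.078,0.016],[0.03,-0.117,0.024],[0.04,-0.156,0.032],[0.05,-0.195,0.04]],"dr":[[0,0,0],[0,0,0],[0,0,0],[0,0,0],[0,0,0]]}'
python3 -m pendant '{"gripper":[1,1,1,1,1],"xyz":[[0.01,-0.039,0.01],[0.02,-0.078,0.02],[0.03,-0.117,0.03],[0.04,-0.156,0.04],[0.05,-0.195,0.05]],"dr":[[0,0,0],[0,0,0],[0,0,0],[0,0,0],[0,0,0]]}'
python3 -m pendant '{"gripper":[1,1,1,1,1],"xyz":[[0.013,-0.024,0.01],[0.027,-0.048,0.02],[0.027,-0.048,0.02],[0.027,-0.048,0.02],[0.027,-0.048,0.02]],"dr":[[0,0,0],[0,0,0],[0,0,0],[0,0,0],[0,0,0]]}'
python3 g.py 388 -252 140 14.4 0
python3 - <<'E'
from h import *
from plant import cams
c=cams.get_calibration("wrist");im,d=cams.capture("wrist");im=im[:,:,::-1].copy();cv2.imwrite("pics/w1.png",im)
P=pts(c,d);Z=P[...,2];hsv=cv2.cvtColor(im,cv2.COLOR_BGR2HSV)
m=(hsv[...,2]<75)&(Z>46)&(Z<58)&(P[...,0]<440)&(d>90)
m=cv2.morphologyEx(m.astype(np.uint8),cv2.MORPH_OPEN,np.ones((5,5)))>0
print(m.sum(),np.median(Z[m]),rect(P[m]))
m=(hsv[...,1]<60)&(Z>38)&(Z<50)&(d>90)
m=cv2.morphologyEx(m.astype(np.uint8),cv2.MORPH_OPEN,np.ones((5,5)))>0
print(m.sum(),np.median(Z[m]),rect(P[m]))
E
```

```text
clock: 1.35
ee_pos: [400.8, 3.1, 190.8]
tool_rot: [3.142, 0.0, -2.89]
contact_force: [0.2, 0.1, -0.2]
finger_gap: 1.004
finger_force: 0.0
clock: 1.77
ee_pos: [400.8, -198.4, 140.7]
tool_rot: [3.141, 0.0, -2.891]
contact_force: [1.3, 0.9, 0.1]
finger_gap: 1.0
finger_force: 0.0
clock: 2.18
ee_pos: [387.1, -249.1, 121.1]
tool_rot: [3.14, -0.0, -2.891]
contact_force: [-0.2, -0.4, -0.3]
finger_gap: 0.999
finger_force: 0.0
shift m [-0.0002 -0.0031  0.0001] dr [ 0.0014 -0.0004 -0.0004] rows 0.1 0.0
t 2.18 grasp now [ 387.1 -249.1  140.1] bar dir yaw 14.38 raise 0.02 j [-0.71  0.08 -0.52  0.98  0.   -0.96] F [-0.2 -0.4 -0.3] gap 0.999
9278 50.986341379410206 [ 371.8 -258.   109.1   27.4   14.6]
6059 44.18731463808649 [ 414.5 -247.   213.2   29.9   14.5]
```

View pics/w1.png

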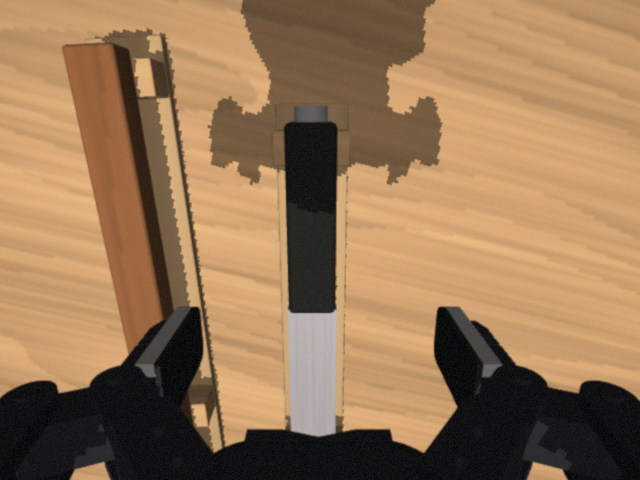

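Wrist view: the black handle (column 311, rows 122–312) lies between the open fingers (columns 192 and 445), the batten well off to the left. Both cameras agree to within 3 mm, so I go down and grasp.

```bash
python3 g.py 386.7 -253.6 39 14.4 0; python3 -m pendant '{"gripper":[1,1,1,1,1],"xyz":[[0,-0.002,0.034],[0.001,-0.0045,0.068],[0.001,-0.0045,0.09],[0.001,-0.0045,0.101],[0.001,-0.0045,0.101]],"dr":[[0,0,0],[0,0,0],[0,0,0],[0,0,0],[0,0,0]]}'
python3 g.py 386.7 -253.6 39 14.4 0
python3 -m pendant '{"gripper":[0.5,0.3,0.1,0,0],"xyz":[[0,0,0],[0,0,0],[0,0,0],[0,0,0],[0,0,0]],"dr":[[0,0,0],[0,0,0],[0,0,0],[0,0,0],[0,0,0]]}' 110
python3 -m pendant '{"gripper":[0,0,0,0,0],"xyz":[[0,0,0],[0,0,0],[0,0,0],[0,0,0],[0,0,0]],"dr":[[0,0,0],[0,0,0],[0,0,0],[0,0,0],[0,0,0]]}' 110
python3 g.py 386.7 -253.6 39 14.4 0
```

```text
shift m [ 0.0019 -0.0045  0.1013] dr [0.0007 0.     0.0006] rows 2.4 0.0
t 2.23 grasp now [ 387.4 -248.8  140.3] bar dir yaw 14.44 raise -0.0 j [-0.71  0.08 -0.52  0.98  0.   -0.96] F [ 0.6 -0.4  0.4] gap 0.998
clock: 2.65
ee_pos: [385.9, -251.2, 18.1]
tool_rot: [3.137, -0.003, -2.888]
contact_force: [-1.5, 0.2, -0.7]
finger_gap: 1.002
finger_force: 0.0
shift m [-0.0002 -0.0025 -0.0019] dr [ 0.0047 -0.003   0.0022] rows 0.1 0.0
t 2.65 grasp now [ 386.  -251.3   37.1] bar dir yaw 14.53 raise 0.17 j [-0.72  0.22 -0.62  0.74  0.   -0.97] F [-1.5  0.2 -0.7] gap 1.002
clock: 3.07
ee_pos: [388.4, -254.4, 21.7]
tool_rot: [-3.141, 0.002, -2.89]
contact_force: [-8.7, 7.5, 11.2]
finger_gap: 0.311
finger_force: 109.8
clock: 3.48
ee_pos: [388.5, -254.7, 21.7]
tool_rot: [-3.141, 0.002, -2.89]
contact_force: [-0.4, 1.8, 6.8]
finger_gap: 0.31
finger_force: 109.0
shift m [0.0015 0.0015 0.0017] dr [-0.0009  0.0019  0.0003] rows 0.1 0.0
t 3.48 grasp now [ 388.5 -254.7   40.7] bar dir yaw 14.42 raise -0.11 j [-0.72  0.21 -0.61  0.74  0.   -0.97] F [-0.4  1.8  6.8] gap 0.31
```

```bash
python3 -m pendant '{"gripper":[0,0,0,0,0],"xyz":[[0,0,-0.01],[0,0,-0.025],[0,0,-0.05],[0,0,-0.09],[0,0,-0.12]],"dr":[[0,0,0],[0,0,0],[0,0,0],[0,0,0],[0,0,0]]}' 110
python3 - <<'E'
from h import *
from plant import cams
c=cams.get_calibration("scene");im=cv2.imread("pics/scene0.png");d=np.load("pics/scene0.npy");P=pts(c,d);Z=P[...,2]
hsv=cv2.cvtColor(im,cv2.COLOR_BGR2HSV)
def rep(n,xr,yr,lo,hi,col=True):
    m=(d>100)&(P[...,0]>xr[0])&(P[...,0]<xr[1])&(P[...,1]>yr[0])&(P[...,1]<yr[1])&(Z>lo)&(Z<hi)&col
    m=cv2.morphologyEx(m.astype(np.uint8),cv2.MORPH_OPEN,np.ones((3,3)))>0
    print(n,m.sum(),np.median(Z[m]).round(1),rect(P[m]));return P[m]
rep("handle",(300,450),(-300,-200),46,58,hsv[...,2]<70)
rep("fulc",(490,620),(160,240),31,50)
rep("ridge",(490,620),(160,240),42,50)
b=rep("beam",(450,650),(235,760),86,96)
print("beam end y at x~550",np.percentile(b[abs(b[:,0]-550)<10][:,1],1))
E
python3 g.py 480 -60 170 94.8 22
```

```text
clock: 3.9
ee_pos: [386.3, -253.6, 141.8]
tool_rot: [3.14, -0.002, -2.891]
contact_force: [1.2, -0.8, -4.5]
finger_gap: 0.307
finger_force: 109.1
handle 50 53.5 [ 417.2 -253.6   27.2   15.5   43.5]
fulc 787 39.5 [555.6 203.8  93.1  50.6   5.4]
ridge 284 46.6 [556.  203.9  91.9  21.4   4.6]
beam 5636 91.8 [531.6 479.5 442.8  93.8 -84.9]
beam end y at x~550 261.69495846611187
shift m [-0.1376  0.1573 -0.0106] dr [ 0.2715  0.318  -1.3847] rows 5.0 11.6
t 3.9 grasp now [ 386.4 -253.6  160.8] bar dir yaw 14.38 raise 0.1 j [-0.72  0.06 -0.49  1.03 -0.   -0.97] F [ 1.2 -0.8 -4.5] gap 0.307
```

```bash
python3 g.py 500 -150 200 94.9 22; python3 -m pendant '{"gripper":[0,0,0,0,0],"xyz":[[-0.015,0.008,-0.008],[-0.03,0.016,-0.016],[-0.045,0.024,-0.024],[-0.06,0.032,-0.032],[-0.075,0.04,-0.04]],"dr":[[0.019,0.023,-0.099],[0.038,0.045,-0.198],[0.057,0.068,-0.297],[0.077,0.09,-0.396],[0.096,0.113,-0.495]]}' 110
python3 g.py 540 -120 200 94.9 22
```

```text
shift m [-0.1346  0.0652 -0.0408] dr [ 0.2718  0.3178 -1.3864] rows 3.7 11.6
t 3.9 grasp now [ 386.4 -253.6  160.8] bar dir yaw 14.38 raise 0.1 j [-0.72  0.06 -0.49  1.03 -0.   -0.97] F [ 1.2 -0.8 -4.5] gap 0.307
clock: 4.32
ee_pos: [449.6, -196.0, 180.5]
tool_rot: [-3.078, -0.134, -2.394]
contact_force: [0.4, -0.5, -5.2]
finger_gap: 0.306
finger_force: 108.8
shift m [-0.1123 -0.0123 -0.0163] dr [ 0.174   0.2041 -0.8868] rows 2.7 7.4
t 4.32 grasp now [ 450.7 -193.4  199.3] bar dir yaw 42.82 raise 7.67 j [-0.46  0.07 -0.39  1.1  -0.15 -1.21] F [ 0.4 -0.5 -5.2] gap 0.306
```

```bash
cat > lev.py <<'E'
# grasp target for bar on ridge: s (mm grip to foot point), e deg, clearance mm
import sys,subprocess
import numpy as np
s,e,cl=map(float,sys.argv[1:4]);er=np.radians(e);O=np.array([556.8,203.8]);yaw=94.9
u=np.array([np.cos(np.radians(yaw)),np.sin(np.radians(yaw))])
F=np.array([0,34])+(16+cl)*np.array([np.sin(er),np.cos(er)]);b=np.array([np.cos(er),-np.sin(er)])
G=F-s*b;t=F+(250-s)*b;g=O+u*G[0]
print("grip",g.round(1),G.round(1),"tip u,z",t.round(1));a=list(map(str,[*g.round(2),G[1].round(2),yaw,e]))
subprocess.run(["python3","g.py",*a])
E
python3 lev.py 275 22 2
```

```text
shift m [-0.1976  0.0201  0.0169] dr [ 0.174   0.2041 -0.8868] rows 4.8 7.4
t 4.32 grasp now [ 450.7 -193.4  199.3] bar dir yaw 42.82 raise 7.67 j [-0.46  0.07 -0.39  1.1  -0.15 -1.21] F [ 0.4 -0.5 -5.2] gap 0.306
grip [578.  -43.5] [-248.2  153.7] tip u,z [-16.4  60.1]
```

```bash
python3 -m pendant '{"gripper":[0,0,0,0,0],"xyz":[[-0.018,0,-0.003],[-0.036,0,-0.006],[-0.054,-0.002,-0.009],[-0.072,-0.004,-0.012],[-0.09,-0.006,-0.014]],"dr":[[0.02,0.023,-0.1],[0.039,0.046,-0.2],[0.059,0.069,-0.3],[0.078,0.092,-0.4],[0.098,0.115,-0.5]]}' 110
python3 lev.py 300 22 10
```

```text
clock: 4.73
ee_pos: [520.5, -138.1, 182.5]
tool_rot: [-3.084, -0.282, -1.891]
contact_force: [-0.0, -0.0, -4.7]
finger_gap: 0.31
finger_force: 108.8
shift m [-0.0877 -0.0352  0.0075] dr [ 0.0757  0.0893 -0.3863] rows 2.3 3.2
t 4.73 grasp now [ 521.2 -132.7  200.7] bar dir yaw 71.65 raise 16.16 j [-0.23  0.15 -0.32  1.07 -0.29 -1.49] F [-0.  -0.  -4.7] gap 0.31
grip [579.7 -63.6] [-268.4  170.5] tip u,z [-36.6  76.8]
```

```bash
python3 -m pendant '{"gripper":[0,0,0,0,0],"xyz":[[-0.02,-0.008,0.001],[-0.042,-0.017,0.003],[-0.065,-0.026,0.005],[-0.0877,-0.0352,0.0075],[-0.0877,-0.0352,0.0075]],"dr":[[0.019,0.022,-0.096],[0.038,0.045,-0.193],[0.057,0.067,-0.29],[0.0757,0.0893,-0.3863],[0.0757,0.0893,-0.3863]]}' 110
python3 -m pendant '{"gripper":[0,0],"xyz":[[0,0,0],[0,0,0]],"dr":[[0,0,0],[0,0,0]]}' 110
python3 lev.py 275 22 2
python3 - <<'E'
from h import *
from plant import cams
c=cams.get_calibration("top");im,d=cams.capture("top");im=im[:,:,::-1].copy()
c2=cams.get_calibration("scene");im2,d2=cams.capture("scene");im2=im2[:,:,::-1].copy()
np.savez("pics/d2.npz",t=d,s=d2)
cv2.imwrite("pics/both2.png",np.hstack([cv2.resize(im[150:350,180:380],(400,400)),cv2.resize(im2[120:320,300:500],(400,400))]))
for c,im,d in((c,im,d),(c2,im2,d2)):
    P=pts(c,d);hsv=cv2.cvtColor(im,cv2.COLOR_BGR2HSV)
    m=(d>100)&(hsv[...,1]<60)&(hsv[...,2]>70)&(P[...,2]>55)&(P[...,2]<150)&(P[...,0]>500)&(P[...,0]<620)&(P[...,1]<200)&(P[...,1]>-20)
    m=cv2.morphologyEx(m.astype(np.uint8),cv2.MORPH_OPEN,np.ones((3,3)))>0
    Q=P[m];print(m.sum(),rect(Q),Q[:,1].max());A=np.c_[Q[:,1],np.ones(len(Q))]
    print("z slope deg",np.degrees(np.arctan(np.linalg.lstsq(A,Q[:,2],rcond=None)[0][0])),"z at y180,0",np.linalg.lstsq(A,Q[:,2],rcond=None)[0]@[[180,0],[1,1]])
E
```

```text
clock: 5.15
ee_pos: [580.9, -68.2, 150.4]
tool_rot: [3.14, -0.38, -1.483]
contact_force: [0.4, -0.3, -5.3]
finger_gap: 0.309
finger_force: 109.1
clock: 5.32
ee_pos: [579.9, -72.1, 152.8]
tool_rot: [-3.141, -0.383, -1.491]
contact_force: [-0.1, 0.2, -5.8]
finger_gap: 0.312
finger_force: 109.1
shift m [-0.0262 -0.0004  0.0075] dr [ 0.0017  0.0006 -0.0054] rows 0.7 0.0
t 5.32 grasp now [579.4 -65.  170.4] bar dir yaw 94.57 raise 21.96 j [-0.05  0.25 -0.29  0.99 -0.38 -1.71] F [-0.1  0.2 -5.8] gap 0.312
grip [578.  -43.5] [-248.2  153.7] tip u,z [-16.4  60.1]
45 [565.3 159.2  18.4  11.9   2.3] 165.40144155700466
z slope deg -22.249246313026013 z at y180,0 [ 73.68146204 147.31864223]
841 [567.2  84.3 160.9  32.1 -84.9] 164.3148899062993
z slope deg -22.54952650480321 z at y180,0 [ 75.40497379 150.14576784]
```

View pics/both2.png

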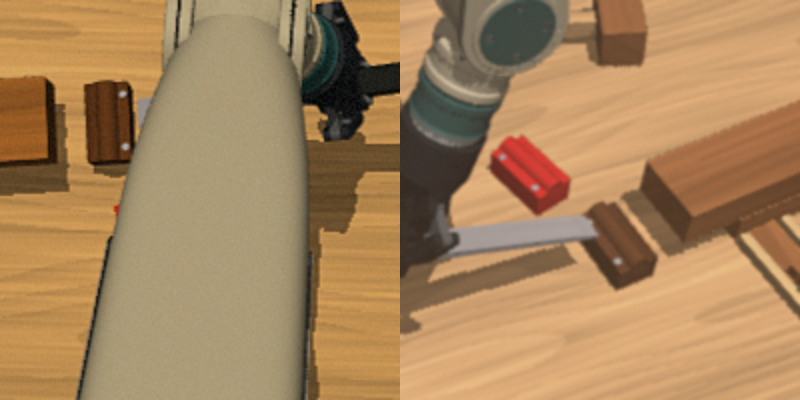

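Right crop: the blade, held at about 22°, points squarely at the dark fulcrum's ridge (tip about 595,232). Left crop: the arm hides most of it, but the tip is visible at about (145,110). The measured slope, height and tip agree with the prediction, so I slide it in.

```bash
python3 -m pendant '{"gripper":[0,0,0,0,0],"xyz":[[-0.01,0,0.003],[-0.02,0,0.006],[-0.0262,-0.0004,0.0075],[-0.0262,-0.0004,0.0075],[-0.0262,-0.0004,0.0075]],"dr":[[0,0,-0.003],[0.001,0,-0.0054],[0.0017,0,-0.0054],[0.0017,0,-0.0054],[0.0017,0,-0.0054]]}' 110
python3 lev.py 215 22 2
```

```text
clock: 5.83
ee_pos: [579.1, -50.2, 135.8]
tool_rot: [-3.141, -0.384, -1.484]
contact_force: [-0.2, -0.7, -4.4]
finger_gap: 0.308
finger_force: 109.1
shift m [-0.0596  0.0005 -0.0001] dr [-0.001   0.0002  0.0011] rows 1.4 0.0
t 5.83 grasp now [578.5 -43.1 153.4] bar dir yaw 94.97 raise 21.99 j [-0.01  0.26 -0.3   0.96 -0.38 -1.68] F [-0.2 -0.7 -4.4] gap 0.308
grip [573.3  11.9] [-192.6  131.2] tip u,z [39.2 37.6]
```

```bash
python3 -m pendant '{"gripper":[0,0,0,0,0],"xyz":[[-0.015,0,0],[-0.03,0,0],[-0.045,0,0],[-0.0596,0.0005,0],[-0.0596,0.0005,0]],"dr":[[0,0,0],[0,0,0],[0,0,0],[0,0,0],[0,0,0]]}' 110
python3 -m pendant '{"gripper":[0,0,0,0,0],"xyz":[[-0.013,0,0],[-0.026,0,0],[-0.039,0,0],[-0.052,0,0],[-0.052,0,0]],"dr":[[0,0,0],[0,0,0],[0,0,0],[0,0,0],[0,0,0]]}' 110
python3 lev.py 162 22 2;python3 lev.py 162 15 0
```

```text
clock: 6.25
ee_pos: [573.8, 6.4, 113.0]
tool_rot: [-3.141, -0.382, -1.482]
contact_force: [-0.2, -0.1, -5.7]
finger_gap: 0.309
finger_force: 109.1
clock: 6.67
ee_pos: [569.6, 54.9, 93.2]
tool_rot: [3.142, -0.382, -1.482]
contact_force: [-0.7, -0.2, -5.4]
finger_gap: 0.312
finger_force: 109.1
shift m [ 0.0013 -0.     -0.0001] dr [-0.0011  0.0018  0.0028] rows 0.0 0.0
t 6.67 grasp now [568.9  62.  110.9] bar dir yaw 95.07 raise 21.9 j [ 0.17  0.34 -0.3   0.96 -0.38 -1.48] F [-0.7 -0.2 -5.4] gap 0.312
grip [569.1  60.9] [-143.5  111.4] tip u,z [88.3 17.7]
shift m [-0.0003  0.      0.0217] dr [-0.0009 -0.1203  0.0028] rows 0.5 1.0
t 6.67 grasp now [568.9  62.  110.9] bar dir yaw 95.07 raise 21.9 j [ 0.17  0.34 -0.3   0.96 -0.38 -1.48] F [-0.7 -0.2 -5.4] gap 0.312
grip [569.8  52. ] [-152.3   91.4] tip u,z [89.1 26.7]
```

```bash
python3 -m pendant '{"gripper":[0,0,0,0,0],"xyz":[[0,0,0.0055],[0,0,0.011],[0,0,0.0165],[-0.0003,0,0.0217],[-0.0003,0,0.0217]],"dr":[[0,-0.03,0.001],[0,-0.06,0.002],[0,-0.09,0.002],[0,-0.1203,0.002],[0,-0.1203,0.002]]}' 110
python3 lev.py 162 8 0;python3 lev.py 162 4 0
```

```text
clock: 7.08
ee_pos: [571.0, 44.1, 74.1]
tool_rot: [-3.139, -0.263, -1.488]
contact_force: [-0.4, 0.3, -2.4]
finger_gap: 0.307
finger_force: 109.3
shift m [-0.0048  0.0006  0.02  ] dr [-0.0017 -0.123  -0.003 ] rows 0.5 1.0
t 7.08 grasp now [570.6  49.   92.5] bar dir yaw 94.72 raise 15.05 j [ 0.1   0.33 -0.33  0.91 -0.26 -1.56] F [-0.4  0.3 -2.4] gap 0.307
grip [570.3  46.2] [-158.2   72.4] tip u,z [89.4 37.6]
shift m [-0.0068  0.0006  0.0311] dr [-0.0018 -0.1929 -0.0029] rows 0.8 1.5
t 7.08 grasp now [570.6  49.   92.5] bar dir yaw 94.72 raise 15.05 j [ 0.1   0.33 -0.33  0.91 -0.26 -1.56] F [-0.4  0.3 -2.4] gap 0.307
grip [570.5  43.9] [-160.5   61.3] tip u,z [88.9 43.8]
```

```bash
python3 -m pendant '{"gripper":[0,0,0,0,0],"xyz":[[-0.001,0,0.005],[-0.002,0,0.01],[-0.003,0,0.015],[-0.004,0,0.02],[-0.004,0,0.02]],"dr":[[0,-0.03,0],[0,-0.06,0],[0,-0.09,0],[0,-0.123,0],[0,-0.123,0]]}' 110
python3 lev.py 162 2 0
```

```text
clock: 7.5
ee_pos: [571.9, 42.8, 54.7]
tool_rot: [-3.138, -0.141, -1.488]
contact_force: [0.4, 0.5, 0.7]
finger_gap: 0.313
finger_force: 109.9
shift m [-0.0022  0.0014  0.0179] dr [-0.0033 -0.1061 -0.0021] rows 0.4 0.8
t 7.5 grasp now [571.6  45.5  73.5] bar dir yaw 94.77 raise 8.08 j [ 0.03  0.34 -0.35  0.87 -0.14 -1.62] F [0.4 0.5 0.7] gap 0.313
grip [570.6  43. ] [-161.3   55.6] tip u,z [88.5 46.9]
```

```bash
python3 -m pendant '{"gripper":[0,0,0,0,0],"xyz":[[0,0,0.005],[-0.001,0,0.01],[-0.002,0.001,0.015],[-0.002,0.001,0.019],[-0.002,0.001,0.019]],"dr":[[0,-0.027,0],[0,-0.054,0],[-0.001,-0.08,0],[-0.002,-0.106,0],[-0.002,-0.106,0]]}' 110
python3 lev.py 162 -5 0
```

```text
clock: 7.92
ee_pos: [571.9, 42.8, 36.2]
tool_rot: [-3.138, -0.034, -1.487]
contact_force: [0.4, 1.8, 3.0]
finger_gap: 0.305
finger_force: 110.2
shift m [-0.0012  0.0014  0.0192] dr [-0.0032 -0.1213 -0.0017] rows 0.5 1.0
t 7.92 grasp now [571.8  43.4  55.2] bar dir yaw 94.79 raise 1.95 j [-0.02  0.36 -0.37  0.84 -0.03 -1.68] F [0.4 1.8 3. ] gap 0.305
grip [570.7  41.6] [-162.8   35.8] tip u,z [86.3 57.6]
```

```bash
python3 -m pendant '{"gripper":[0,0,0,0,0],"xyz":[[0,0,0.005],[-0.001,0,0.01],[-0.001,0.001,0.015],[-0.001,0.001,0.02],[-0.001,0.001,0.022]],"dr":[[0,-0.03,0],[0,-0.06,0],[-0.001,-0.09,0],[-0.002,-0.121,0],[-0.002,-0.135,0]]}' 110
python3 -m pendant '{"gripper":[0,0,0,0,0],"xyz":[[0,0,0],[0,0,0],[0,0,0],[0,0,0],[0,0,0]],"dr":[[0,0,0],[0,0,0],[0,0,0],[0,0,0],[0,0,0]]}' 110
python3 lev.py 162 -6 0
python3 - <<'E'
from h import *
from plant import cams
c=cams.get_calibration("scene");im,d=cams.capture("scene");im=im[:,:,::-1].copy();np.save("pics/s3.npy",d)
cv2.imwrite("pics/s3.png",cv2.resize(im[120:310,330:610],None,fx=2.8,fy=2.8,interpolation=cv2.INTER_CUBIC))
P=pts(c,d);P0=pts(c,np.load("pics/scene0.npy"))
for (u,v) in((435,222),(450,205),(560,170)):print((u,v),P0[v,u].round(1),P[v,u].round(1))
E
```

```text
clock: 8.33
ee_pos: [571.4, 45.5, 14.6]
tool_rot: [-3.139, 0.107, -1.486]
contact_force: [0.8, 10.5, 4.2]
finger_gap: 0.31
finger_force: 110.3
clock: 8.75
ee_pos: [571.5, 45.5, 15.0]
tool_rot: [-3.139, 0.104, -1.485]
contact_force: [-0.0, 8.3, 2.4]
finger_gap: 0.31
finger_force: 110.2
shift m [0.0019 0.0011 0.0007] dr [-0.0028 -0.0011  0.0001] rows 0.1 0.0
t 8.75 grasp now [571.6  43.5  33.9] bar dir yaw 94.9 raise -5.94 j [-0.09  0.39 -0.38  0.82  0.1  -1.74] F [-0.   8.3  2.4] gap 0.31
grip [570.7  41.6] [-162.8   33. ] tip u,z [85.8 59.1]
(435, 222) [559.7 262.9  71.7] [556.3 265.9  66.5]
(450, 205) [543.  305.3  93. ] [556.2 292.9 112. ]
(560, 170) [540.7 600.6  92.4] [543.1 597.1  95.8]
```

View pics/s3.png

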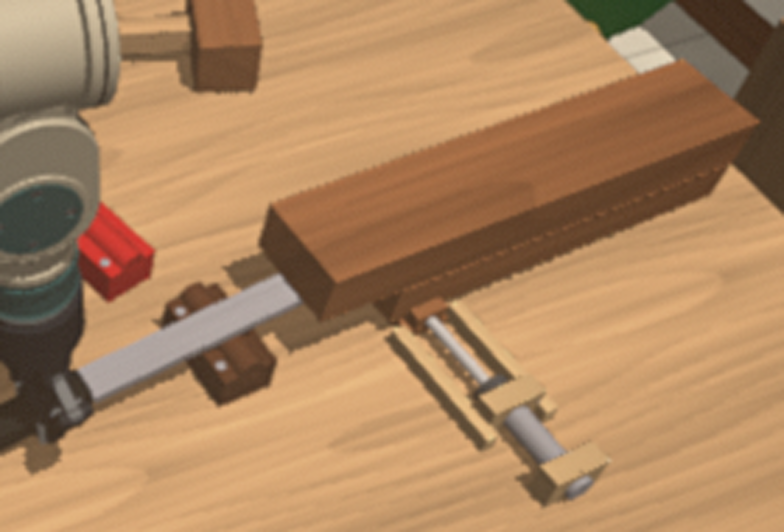

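Scene crop: the beam end is lifted about 20 mm by the bar over the dark fulcrum. The shim has slid in under the beam, with only a short stub showing at (430,312) by the plunger rod. I wait a bit more and check that it has stopped.

```bash
python3 -m pendant '{"gripper":[0,0,0,0,0],"xyz":[[0,0,0],[0,0,0],[0,0,0],[0,0,0],[0,0,0]],"dr":[[0,0,0],[0,0,0],[0,0,0],[0,0,0],[0,0,0]]}' 110 | tail -5
python3 - <<'E'
from h import *
from plant import cams
c=cams.get_calibration("scene");im,d=cams.capture("scene");im=im[:,:,::-1].copy()
old=cv2.imread("pics/s3.png");new=cv2.resize(im[120:310,330:610],None,fx=2.8,fy=2.8,interpolation=cv2.INTER_CUBIC)
print("diff at shim",cv2.absdiff(old,new)[295:335,400:450].mean(),"bg",cv2.absdiff(old,new)[420:500,50:150].mean())
P=pts(c,d);b=np.array([np.cos(np.radians(94.9)),np.sin(np.radians(94.9))]);s=np.array([b[1],-b[0]]) # lateral +x
hsv=cv2.cvtColor(im,cv2.COLOR_BGR2HSV)
q=(P[...,:2]-[551.8,259]); al=q@b; la=q@s
for name,A in(("now",(P,im)),):
    m=(d>100)&(al>92)&(al<128)&(la>40)&(la<140)&(P[...,2]>3)&(P[...,2]<14)&(hsv[...,1]>110)
    h=np.histogram(la[m],np.arange(40,145,5));print(h[0],"lateral bins from 40 by 5; brown")
E
```

```text
ee_pos: [571.5, 45.5, 15.0]
tool_rot: [-3.139, 0.104, -1.485]
contact_force: [-0.1, 7.2, 3.6]
finger_gap: 0.306
finger_force: 110.2
diff at shim 1.041 bg 0.8436666666666667
[ 5  3 13  7  2  2  5  5  1  1  4  2  3  3  1  1  0  1  0  0] lateral bins from 40 by 5; brown
```

Shim has stopped with about 10–15 mm showing, so it is home. Now I lower the beam gently.

```bash
python3 lev.py 163 4 0; python3 -m pendant '{"gripper":[0,0,0,0,0],"xyz":[[0.001,0,-0.004],[0.002,0,-0.008],[0.002,0,-0.012],[0.002,0,-0.016],[0.002,0,-0.02]],"dr":[[0,0.025,0],[0,0.05,0],[0,0.075,0],[0,0.1,0],[0,0.125,0]]}' 110
python3 lev.py 163 4 0;python3 lev.py 163 11 1.5
```

```text
shift m [ 0.0009  0.0011 -0.0276] dr [-0.0028  0.1734 -0.0002] rows 0.7 1.4
t 9.27 grasp now [571.6  43.5  33.9] bar dir yaw 94.9 raise -5.93 j [-0.09  0.39 -0.38  0.82  0.1  -1.74] F [1.  8.8 3.1] gap 0.307
grip [570.6  42.9] [-161.5   61.3] tip u,z [87.9 43.9]
clock: 9.68
ee_pos: [570.8, 39.7, 33.9]
tool_rot: [-3.141, -0.026, -1.486]
contact_force: [0.5, 2.1, -0.8]
finger_gap: 0.309
finger_force: 109.7
shift m [-0.0016 -0.     -0.0085] dr [-0.0007  0.0437 -0.001 ] rows 0.2 0.3
t 9.68 grasp now [570.8  40.2  52.9] bar dir yaw 94.84 raise 1.5 j [-0.03  0.36 -0.37  0.84 -0.03 -1.69] F [ 0.5  2.1 -0.8] gap 0.309
grip [570.6  42.9] [-161.5   61.3] tip u,z [87.9 43.9]
shift m [-0.0036 -0.0001 -0.0299] dr [-0.0007  0.1659 -0.0011] rows 0.7 1.3
t 9.68 grasp now [570.8  40.2  52.9] bar dir yaw 94.84 raise 1.5 j [-0.03  0.36 -0.37  0.84 -0.03 -1.69] F [ 0.5  2.1 -0.8] gap 0.309
grip [570.2  47.7] [-156.7   82.3] tip u,z [88.7 34.6]
```

```bash
python3 -m pendant '{"gripper":[0,0,0,0,0],"xyz":[[0,0,-0.006],[0,0,-0.012],[-0.001,0,-0.018],[-0.001,0,-0.024],[-0.002,0,-0.03]],"dr":[[0,0.033,0],[0,0.066,0],[0,0.1,0],[0,0.133,0],[0,0.166,0]]}' 110
python3 -m pendant '{"gripper":[0,0,0],"xyz":[[0,0,0],[0,0,0],[0,0,0]],"dr":[[0,0,0],[0,0,0],[0,0,0]]}' 110
python3 lev.py 163 11 1.5; python3 lev.py 270 11 2.5
```

```text
clock: 10.1
ee_pos: [570.0, 40.9, 63.5]
tool_rot: [3.141, -0.195, -1.487]
contact_force: [1.1, -0.4, -3.6]
finger_gap: 0.312
finger_force: 109.3
clock: 10.35
ee_pos: [569.2, 41.7, 62.2]
tool_rot: [3.14, -0.19, -1.486]
contact_force: [0.6, 1.2, -3.5]
finger_gap: 0.31
finger_force: 109.3
shift m [-0.002  -0.0014 -0.0018] dr [ 0.0021  0.0022 -0.0009] rows 0.1 0.0
t 10.35 grasp now [569.   45.2  80.9] bar dir yaw 94.85 raise 10.88 j [ 0.06  0.33 -0.35  0.89 -0.19 -1.6 ] F [ 0.6  1.2 -3.5] gap 0.31
grip [570.2  47.7] [-156.7   82.3] tip u,z [88.7 34.6]
shift m [ 0.105  -0.0015 -0.0031] dr [ 0.0021  0.0022 -0.0009] rows 2.5 0.0
t 10.35 grasp now [569.   45.2  80.9] bar dir yaw 94.85 raise 10.88 j [ 0.06  0.33 -0.35  0.89 -0.19 -1.6 ] F [ 0.6  1.2 -3.5] gap 0.31
grip [579.1 -56.8] [-261.5  103.7] tip u,z [-16.1  56. ]
```

```bash
python3 -m pendant '{"gripper":[0,0,0,0,0],"xyz":[[0,0,-0.0025],[0.01,0,-0.003],[0.025,0,-0.003],[0.045,0,-0.003],[0.065,0,-0.003]],"dr":[[0,0,0],[0,0,0],[0,0,0],[0,0,0],[0,0,0]]}' 110
python3 -m pendant '{"gripper":[0,0,0,0,0],"xyz":[[0.02,0,0],[0.04,0,0],[0.06,0,-0.002],[0.08,0,-0.01],[0.1,0,-0.02]],"dr":[[0,0,0],[0,0,0],[0,0,0],[0,0,0],[0,0,0]]}' 110
python3 lev.py 330 11 20
python3 - <<'E'
from h import *
from plant import cams
c=cams.get_calibration("scene");im,d=cams.capture("scene");im=im[:,:,::-1].copy()
cv2.imwrite("pics/s4.png",cv2.resize(im[120:310,330:610],None,fx=2.8,fy=2.8,interpolation=cv2.INTER_CUBIC))
def beam(d):
    P=pts(c,d);b=np.array([-.0854,.9963]);q=P[...,:2]-[551.8,259];al=q@b;la=q@[.9963,.0854]
    m=(d>100)&(abs(la)<40)&(P[...,2]>80)&(P[...,2]<125)&(al>-5)&(al<445)
    A=np.polyfit(al[m],P[...,2][m],1);return np.polyval(A,[0,220,440]).round(1),rect(P[m])
print(beam(np.load("pics/scene0.npy")),beam(d))
E
```

```text
clock: 10.77
ee_pos: [574.1, -23.3, 77.6]
tool_rot: [3.138, -0.192, -1.486]
contact_force: [0.5, -0.3, -5.4]
finger_gap: 0.311
finger_force: 109.2
clock: 11.18
ee_pos: [580.8, -117.8, 115.4]
tool_rot: [3.136, -0.19, -1.487]
contact_force: [0.6, -0.2, -4.4]
finger_gap: 0.312
finger_force: 109.1
shift m [-0.0021 -0.0035  0.0013] dr [ 0.006   0.0015 -0.0015] rows 0.1 0.1
t 11.18 grasp now [ 580.6 -114.2  134. ] bar dir yaw 94.81 raise 10.91 j [-0.22  0.28 -0.29  0.95 -0.18 -1.88] F [ 0.6 -0.2 -4.4] gap 0.312
grip [ 583.9 -112.1] [-317.1  132.3] tip u,z [-71.7  84.6]
(array([91.5, 91.8, 92.1]), array([532.9, 479.5, 442.8,  80. , -85.1])) (array([104.6,  98.9,  93.1]), array([532.7, 481.4, 442.6,  80. , -85.1]))
```

View pics/s4.png

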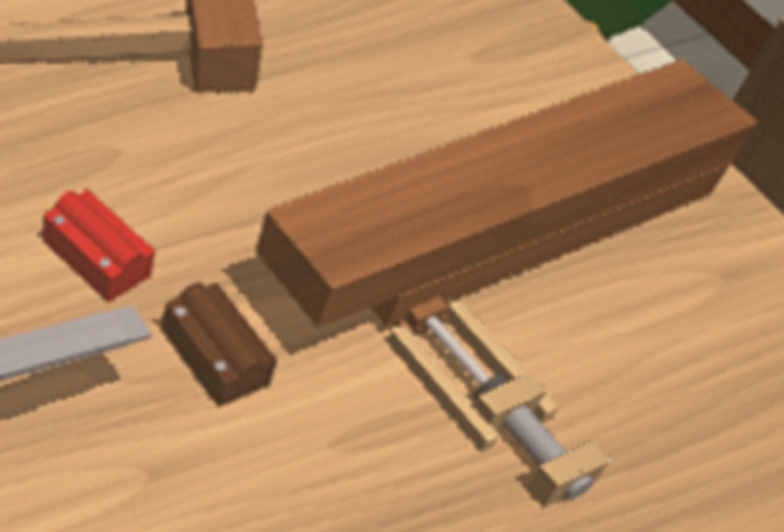

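Scene crop: the bar is out, with its tip at (140,325). The beam rests on the shim, lap 13 mm up, not displaced. I lay the bar tip first on the free bench between the rack and the fulcrum.

```bash
python3 g.py 565 -95 60 94.9 4.5; python3 -m pendant '{"gripper":[0,0,0,0,0],"xyz":[[0,0,0.01],[-0.001,-0.005,0.025],[-0.002,-0.01,0.045],[-0.003,-0.013,0.062],[-0.003,-0.013,0.07]],"dr":[[0,-0.025,0],[0,-0.05,0],[0,-0.075,0],[0,-0.1,0],[0,-0.11,0]]}' 110 | head -3
python3 g.py 565 -95 24 94.9 4.8
```

```text
shift m [-0.0416  0.0169  0.0718] dr [-0.     -0.1183 -0.0055] rows 2.0 0.9
t 11.23 grasp now [ 583.7 -118.1  138.3] bar dir yaw 94.58 raise 11.28 j [-0.22  0.28 -0.28  0.95 -0.19 -1.88] F [ 1.2 -3.1 -1.1] gap 0.309
clock: 11.65
ee_pos: [594.3, -125.2, 43.3]
tool_rot: [3.135, -0.078, -1.487]
shift m [-0.0338  0.0264  0.0359] dr [ 0.0067  0.0062 -0.0016] rows 1.3 0.1
t 11.65 grasp now [ 594.3 -123.7   62.2] bar dir yaw 94.81 raise 4.45 j [-0.28  0.39 -0.3   0.86 -0.07 -1.93] F [-1.3  0.1 -4.9] gap 0.313
```

```bash
python3 -m pendant '{"gripper":[0,0,0,0,0],"xyz":[[-0.015,0.012,0],[-0.034,0.0264,0.004],[-0.034,0.0264,0.015],[-0.034,0.0264,0.026],[-0.034,0.0264,0.032]],"dr":[[0,0,0],[0.003,0.003,0],[0.006,0.006,0],[0.006,0.006,0],[0.006,0.006,0]]}' 110 | head -3
python3 -m pendant '{"gripper":[0,0],"xyz":[[0,0,0],[0,0,0]],"dr":[[0,0,0],[0,0,0]]}' 110 | head -2
python3 g.py 565 -95 23 94.9 4.7
```

```text
clock: 12.07
ee_pos: [566.3, -95.7, 10.8]
tool_rot: [-3.139, -0.086, -1.486]
clock: 12.23
ee_pos: [567.8, -96.2, 12.1]
shift m [-0.0006  0.0027  0.008 ] dr [-0.0039 -0.0042 -0.0016] rows 0.2 0.0
t 12.23 grasp now [567.6 -94.6  31. ] bar dir yaw 94.81 raise 4.94 j [-0.24  0.38 -0.4   0.76 -0.08 -1.9 ] F [-0.   0.4 -4.1] gap 0.305
```

```bash
python3 -m pendant '{"gripper":[0,0,0,0,0],"xyz":[[0,0,0.002],[0,0,0.004],[0,0,0.006],[0,0,0.008],[0,0,0.008]],"dr":[[0,0,0],[0,0,0],[0,0,0],[0,0,0],[0,0,0]]}' 110
python3 g.py 565 -95 22 94.9 4.5
```

```text
clock: 12.65
ee_pos: [568.1, -96.6, 4.6]
tool_rot: [-3.136, -0.086, -1.487]
contact_force: [0.2, 0.0, -3.6]
finger_gap: 0.31
finger_force: 109.3
shift m [-0.0005  0.0029  0.0015] dr [-0.0051 -0.0076 -0.0017] rows 0.1 0.1
t 12.65 grasp now [567.8 -94.9  23.5] bar dir yaw 94.8 raise 4.93 j [-0.24  0.39 -0.41  0.74 -0.08 -1.9 ] F [ 0.2  0.  -3.6] gap 0.31
```

Tip is touching down. I release slowly, then lift off.

```bash
python3 -m pendant '{"gripper":[0.33,0.36,0.5,0.8,1],"xyz":[[0,0,0.001],[0,0,0.001],[0,0,0],[0,0,0],[0,0,0]],"dr":[[0,0,0],[0,0,0],[0,0,0],[0,0,0],[0,0,0]]}' 20
python3 -m pendant '{"gripper":[1,1,1,1,1],"xyz":[[0,0,0],[0,0,-0.01],[0,0,-0.04],[0,0,-0.08],[0,0,-0.12]],"dr":[[0,0,0],[0,0,0],[0,0,0],[0,0,0],[0,0,0]]}'
python3 -m pendant '{"gripper":[1,1,1,1,1],"xyz":[[0.02,0,-0.03],[0.04,0,-0.06],[0.06,0,-0.09],[0.08,0,-0.12],[0.1,0,-0.12]],"dr":[[0,0,0],[0,0,0],[0,0,0],[0,0,0],[0,0,0]]}'
python3 - <<'E'
from h import *
from plant import cams,manip
c=cams.get_calibration("scene");im,d=cams.capture("scene");im=im[:,:,::-1].copy()
cv2.imwrite("pics/s5.png",im)
P=pts(c,d);b=np.array([-.0854,.9963]);q=P[...,:2]-[551.8,259];al=q@b;la=q@[.9963,.0854]
m=(d>100)&(abs(la)<40)&(P[...,2]>80)&(P[...,2]<125)&(al>-5)&(al<445)
print(np.polyval(np.polyfit(al[m],P[...,2][m],1),[0,220,440]).round(1),rect(P[m]))
hsv=cv2.cvtColor(im,cv2.COLOR_BGR2HSV)
m=(d>100)&(hsv[...,1]<90)&(P[...,2]>1)&(P[...,2]<40)&(P[...,0]>480)&(P[...,0]<640)&(P[...,1]>-230)&(P[...,1]<178)
m=cv2.morphologyEx(m.astype(np.uint8),cv2.MORPH_OPEN,np.ones((3,3)))>0
print("bar",rect(P[m]),P[m].min(0),P[m].max(0));print(manip.get_state()["contact_force"])
E
```

```text
clock: 13.07
ee_pos: [568.4, -96.6, 5.3]
tool_rot: [-3.136, -0.087, -1.486]
contact_force: [0.3, -0.3, 1.2]
finger_gap: 0.768
finger_force: 0.0
clock: 13.48
ee_pos: [564.9, -85.8, 125.0]
tool_rot: [-3.14, -0.085, -1.486]
contact_force: [1.3, -0.2, -0.5]
finger_gap: 1.003
finger_force: 0.0
clock: 13.9
ee_pos: [576.9, -177.0, 261.3]
tool_rot: [-3.125, -0.092, -1.487]
contact_force: [0.4, 0.1, 1.0]
finger_gap: 0.998
finger_force: 0.0
[104.6  98.8  93.1] [532.7 481.6 442.9  80.  -85.1]
bar [557.  -11.1 330.5  41.  -85.5] [ 527.78416158 -175.17473686    1.10372836] [587.52579638 154.13224181  30.94975016]
[ 2.17278954 -3.36360881 -0.36435974]
```

View pics/s5.png

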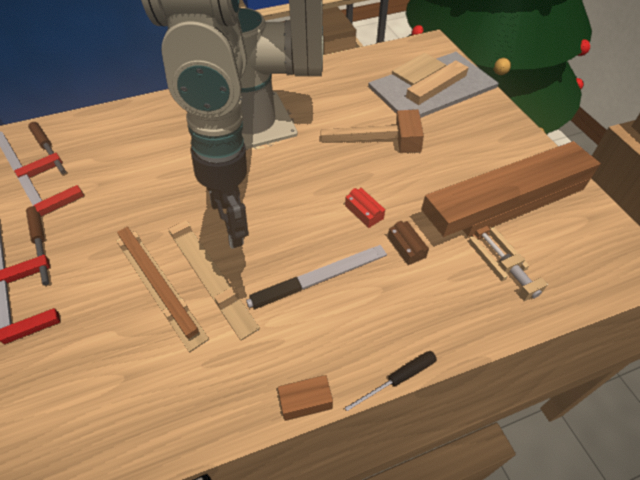

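Full scene view: the bar lies flat on the bench (handle 275,292, tip 385,252) clear of the beam and fulcrum. The beam sits on the shim (485,235), and the gripper is free at (235,225).

```bash
python3 -m pendant '{"gripper":[1,1,1,1],"xyz":[[0,0,0],[0,0,0],[0,0,0],[0,0,0]],"dr":[[0,0,0],[0,0,0],[0,0,0],[0,0,0]]}' | head -1; python3 -c "
from plant import hand_in
print(hand_in())"
```

```text
clock: 14.28
the job is handed in; nothing more can be done
None
```

I've handed the job in at about 14 s: the beam was levered up, the shim slid home and the beam now rests on it with the lap about 13 mm up; the bar lies on the bench, tip about 100 mm from the lap (the hand-in gave no verdict).

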